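# Open the day-locked dial padlock and take it off the stock box

### The arm

A 7-joint arm with a two-finger parallel gripper is mounted at the origin on the work surface. World frame = base frame: x ahead of the robot, y to its left, z up, the work surface at z = 0. Lengths are in m, angles in rad, forces in N, time in s.
With the tool pointing down it reaches from about 0.425 to 0.925 m from the base axis. Payload 6.8 kg.
Tool frame: the origin (TCP) lies between the finger pads; the fingertips stand finger_overhang ahead of it and the grasp point (between the pads) lies 6 mm ahead of it (finger_overhang is the distance from the TCP to the fingertips, in m); z points along the fingers, y is the line along which they close (so a half turn about z gives the same grasp; the last joint's range is limited). The gripper opens to 85 mm and grips with 20 to 120 N. Pads are 22 mm wide; open, the fingers measure 114 mm over their backs; the gripper's body (76 mm by 85 mm) begins 54 mm behind the grasp point. The pads swing forward as they close: fully open they stand 13 mm farther back than shut.
Start: joints at [-1.444, 0.477, 0.022, 1.555, -0.011, 1.109, -0.083], TCP at [0.157, 0.656, 0.234] pointing down, gripper open.
Joint ranges: [-2.96, 2.96], [-0.34, 2.1], [-1.41, 1.46], [0.24, 2.44], [-1.37, 4.51], [0.17, 1.92], [-2.96, 2.96]. Speed limits (rad/s): [2.39, 2.39, 3.14, 3.14, 3.14, 3.14, 3.14].

### API

Orientations are given as a unit quaternion [w, x, y, z].
In Python, from station import * gives the robot as it stands.
- The arm moves only by the tool drive_tool, never from a script. Its argument "increments" is a list of rows, each an object of numbers: "claw": the finger opening in m, from 0 to 0.0854; "dx", "dy", "dz": the shift along the tool's x, y, z in m; "wx", "wy", "wz": the turn, a rotation vector about the tool's x, y, z in degrees. A call has 1 to 20 rows; each row shifts and turns the commanded pose from where the row before left it, along the tool's axes as they then stand; what a row does not reach is not made up. A row lasts 1/8 s, in which the tool goes at most 62.5 mm and 10.7 degrees, less where a joint would pass 70% of its speed; a pose out of reach is approached as far as the arm can. A call with a gripper value outside its range is refused whole. The fingers move at their own pace and stop on an object; "newtons" is the grip in N (left out, the last holds). Time passes only in rows, so rows that do not move let the fingers close. It gives the time, the measured TCP pose, the force, the opening and the grip force at its end, in the units of the state.
- get_obs(): the state, without advancing time (a new reading comes with each control period).
- read_camera(name): name is "scene" or "top" or "wrist"; returns (picture, depth): 400x640x3 uint8, red, green, blue; 400x640 float32, m along the optical axis (not along the pixel's ray), 0 where there is no reading.
- calibration(name): a dict with "intrinsics" (3x3 intrinsics, pixels), "R" (3x3) and "t" (3): a world point X has camera coordinates R X + t; the wrist camera has in their place "mount" (4x4, takes a point from camera to tool coordinates, whose origin is the TCP and whose axes are the flange's). Camera axes: x right, y down, z forward; pixel columns grow to the right and rows downward; lengths in m; the calibration is good to about 2 mm. A picture is of the moment at which its call begins: read the wrist's pose just before it. calibration takes no time and is no camera call.
- hand_in(): hands the job in; it is judged then, once.
The state is a dict: "t": time; "q": joint angles; "joint_vel": joint speeds; "joint_torque": joint torques, N m; "eef_pos": TCP position; "tool_rot": TCP orientation; "contact_force": force on the tool from outside, world axes, zero at the start; "torque": the same for the moment, N m; "gripper_width": opening from 0.0 (shut) to 1.0 (fully open); "grasp_force": force on a finger pad.
Only numpy, scipy, OpenCV 4.12 (cv2) and the standard library are available. Lean on these libraries where they do the work, as an engineer would, in place of code of your own. Each camera call takes 0.05 s, during which the arm holds its last target. There are 200 camera calls.

### The job

The padlock on the steel stock box has been left some clicks off its opening position: turn its dial, feeling the clicks, until the pointer stands at the index mark on the shackle side, then pull the lock body away from the lugs so that the shackle comes fully open. Unhook the open shackle from the two lugs and hold the lock up well clear of the box lid (a good hand's breadth), dial upwards and shackle still open, and finish while holding it there. Leave the other things on the box and the table where they are.

Things in the scene. Friction and masses are not known exactly. Their poses are not given: they have to be found in the camera images.
- stock_box: grey sheet-steel box fixed to the table, 280 (x) x 420 (y) x 120 mm high; origin under its centre; flat two-leaf lid, its seam along the box's y through the middle. A steel lug stands up from each leaf at the seam, the two face to face: together 7 mm thick (x), 22 mm wide (y), 22 mm high above the lid, with an 11 mm hole through both along the box's x.
- lug_hole (a point): centre of the two lugs' common hole: middle of their 7 mm thickness, 10 mm above the lid
- padlock: steel dial padlock, 0.4 kg, lying loose on the near leaf, dial up, one shackle leg through the lugs. Body 54 mm long (own x -28 to +26), 52 mm wide (own y, flat parallel sides), 24 mm thick; origin on its underside on the dial axis, own x towards the shackle, z up through the dial. White index mark on top at x = +23, y = 0. It may shift 2 mm and swivel a little as the dial is turned.
- dial (a joint): dial angle, rad, counter-clockwise from above positive; turns endlessly both ways, 12 clicks a turn (every 30 degrees, peak 0.045 N m). At 0, or one full turn (6.283), the pointer is at the index mark: the opening position. The lock opens only within about 0.1 rad of it; the click seats it there. It starts between 0.85 and 5.43.
- dial_grip (a point): on the dial's axis, 38 mm above the lock's underside, in the middle of the dial's black round grip: 30 mm across, 28 to 46 mm above the underside. Below it is the dial's 42 mm skirt (24 to 28 mm above the underside). The point's x axis points along the pointer.
- dial_pointer (a point): outer end of the dial's pointer, a white rib across half of the grip's top, down its side and over the skirt, at 21 mm from the dial's axis and 28 mm above the underside; the other 11 marks on the skirt are short
- shackle (a joint): how far the shackle is drawn out of the lock body, in m: 0 closed, 0.024 fully open. Slides along the lock's own x, held by 3 N of friction wherever it is left; blocked unless the dial stands at the opening position.
- shackle_toe (a point): tip of the shackle's free leg, the one through the lugs (lock's own y = +15 mm, 10 mm above the underside, 7 mm thick). Closed, it is 8 mm inside the body; fully open, 16 mm clear of the body's shackle-side face (own x = +42 mm), so that the 7 mm lugs fit through that gap. The other leg (y = -15 mm) stays in the body.
- shackle_bow (a point): outermost centre of the shackle's bow: own x = +61 mm closed, +85 mm open. Pulling the lock body back along its own x brings the bow against the far side of the lugs after about 5 to 15 mm, then draws the shackle out; to unhook, push the lock forward again until the lugs stand in the gap between toe and body, then lift.
- tape_roll: roll of masking tape lying flat on the far leaf of the box, 100 mm across, 36 mm high; origin under its centre; to be left alone
- sunglasses: folded sunglasses standing on their rims on the box, to the right of the padlock, 135 mm long, 40 mm high; origin under the lenses; to be left alone
- ink_dropper: small white dropper bottle standing on the far leaf of the box, 28 mm across, 88 mm high; origin under its centre; to be left alone
- ink_jar: black ink jar on the table, 90 mm across, 110 mm high; origin under its centre; to be left alone
- water_bottle: clear bottle with a cap on the table, 62 mm across, 215 mm high; origin under its centre; to be left alone
- mesh_frame: small wooden printing frame with mesh lying on the table, 150 x 120 x 16 mm; origin under its centre; to be left alone
- squeegee: wooden squeegee lying on the table, 60 x 120 x 26 mm; origin under its handle; to be left alone
Not all that is in view belongs to the job. Of the things shaped like the padlock, the steel one is meant.

How it is judged:
By the outcome, as a careful person would: the job done as asked, in the order asked, and still so for the second after the job is handed in, while the arm keeps its last pose, push and grip.
It also fails if it takes over 64 s, if anything falls off the work surface, if the arm or the gripper's body presses on something with over 40 N, if the wrist force passes 120 N, or if a joint passes its speed limit or range.

## Working session

There is one attempt and no reset: what is moved stays moved. The work goes in short steps, Python scripts to look and compute and a tool call to move; the robot and the scene stay as the last step left them, time stands still between calls to the robot, and variables do not carry over. Pictures are saved under pics/ and viewed, at most 10 in all, crops included, and the job is handed in when it is done.

Besides the shell and the picture viewer there is one more tool, called after ">>>" by a JSON object that holds its "fn" and its "kwargs", one argument or row to a line. drive_tool: Moves the arm, as the interface text tells. Its arguments: {"type":"object","properties":{"increments":{"type":"array","items":{"type":"object","properties":{"claw":{"type":"number"},"dx":{"type":"number"},"dy":{"type":"number"},"dz":{"type":"number"},"wx":{"type":"number"},"wy":{"type":"number"},"wz":{"type":"number"}}}},"newtons":{"type":"number"}},"required":["increments"]}

```bash
ls; mkdir -p pics; cat > h.py <<'E'
from station import *
import numpy as np, cv2
from scipy.spatial.transform import Rotation as Ro
def save(im,name,box=None,s=1):
    if box: u0,v0,u1,v1=box; im=im[v0:v1,u0:u1]
    im=cv2.resize(im,None,fx=s,fy=s,interpolation=cv2.INTER_CUBIC)
    cv2.imwrite('pics/'+name,im[:,:,::-1])
def w(cam,dep,u,v,pose=None):
    c=calibration(cam);K=np.array(c['intrinsics'])
    p=np.linalg.inv(K)@[u,v,1]*dep[int(v),int(u)]
    return cw(cam,p,pose)
def cw(cam,p,pose=None):
    c=calibration(cam)
    if cam=='wrist':
        M=np.array(c['mount']);p=M[:3,:3]@p+M[:3,3]
        return rot(pose)@p+np.array(pose['eef_pos'])
    return np.array(c['R']).T@(p-np.array(c['t']))
def rot(o):
    q=o['tool_rot'];return Ro.from_quat([q[1],q[2],q[3],q[0]]).as_matrix()
def onplane(cam,u,v,z,pose=None):
    K=np.array(calibration(cam)['intrinsics']);d=np.linalg.inv(K)@[u,v,1]
    a=cw(cam,d*0,pose);b=cw(cam,d,pose);return a+(b-a)*(z-a[2])/(b[2]-a[2])
E
python3 - <<'E'
from h import *
o=get_obs();print(o)
im,d=read_camera('top');np.save('top.npy',d);save(im,'top.png')
im,d=read_camera('scene');save(im,'scene.png')
for n in('top','scene','wrist'):print(calibration(n))
E
```

```text
pics
{'t': 0.0, 'q': array([-1.44410417,  0.47782449,  0.02232091,  1.55645351, -0.01151057,
        1.10931482, -0.08309573]), 'joint_vel': array([-0.00118352,  0.00051374,  0.00072991, -0.00050351,  0.00048416,
        0.00055016, -0.00087559]), 'joint_torque': array([-1.26294012e-04, -5.96450007e+01,  1.60796966e+00, -2.81207621e+01,
        1.24441463e-02,  9.29964735e-03,  8.49586002e-06]), 'eef_pos': array([0.15689451, 0.6559004 , 0.23320813]), 'tool_rot': array([-4.87113230e-05,  1.17107757e-01,  9.93118773e-01, -9.34942887e-04]), 'contact_force': array([-0.35700624, -0.32597479, -0.52419189]), 'torque': array([ 0.03993194, -0.07969529, -0.00213571]), 'grasp_force': 0.0, 'gripper_width': 0.9941448072061516}
{'intrinsics': array([[428.0817805 ,   0.        , 311.36624499],
       [  0.        , 428.0817805 , 195.07497523],
       [  0.        ,   0.        ,   1.        ]]), 'R': array([[-0.00808555, -0.99996002,  0.003819  ],
       [-0.98241559,  0.00723116, -0.18656722],
       [ 0.18653214, -0.00526034, -0.98243478]]), 't': array([-0.0426226 ,  0.52852115,  1.30325745])}
{'
[... 192 characters left out ...]
,  0.92972284, -0.01678195],
       [ 0.64248426,  0.24109178, -0.72738486],
       [-0.67222032, -0.27837062, -0.68602452]]), 't': array([ 0.2089856 , -0.22844873,  1.73525956])}
{'intrinsics': array([[323.26020924,   0.        , 320.59819444],
       [  0.        , 323.26020924, 195.91335741],
       [  0.        ,   0.        ,   1.        ]]), 'mount': array([[-4.75485770e-04, -9.60849198e-01, -2.77071457e-01,
         7.10442482e-02],
       [ 9.99999733e-01, -3.02923273e-04, -6.65611900e-04,
         7.12536583e-04],
       [ 5.55621267e-04, -2.77071699e-01,  9.60849085e-01,
        -1.40493262e-01],
       [ 0.00000000e+00,  0.00000000e+00,  0.00000000e+00,
         1.00000000e+00]])}
```

View pics/top.png

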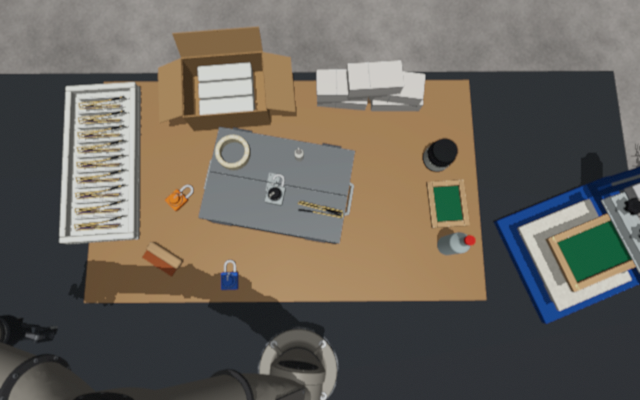

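View pics/scene.png

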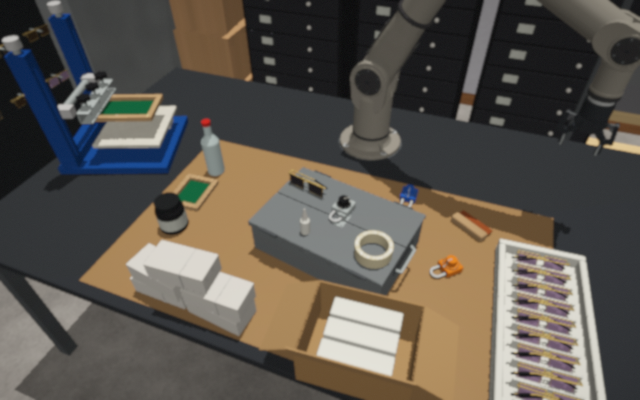

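Padlock-like things in the top view: the orange lock on the table at (177,198), the blue lock on the table at (230,277), and the steel lock on the box lid at (275,190). The steel one, hooked in the lugs, is the target. Next I'll check it in a close crop.

```bash
python3 - <<'E'
from h import *
im,d=read_camera('top');save(im,'crop.png',(195,125,365,250),4.5)
for n,u,v in [('dial',275,193),('lid',250,190),('lidc',215,130),('c2',353,150),('c3',343,242),('c4',202,218),('glasses',320,208),('dropper',299,153)]:print(n,w('top',d,u,v).round(4))
o=get_obs();print(rot(o).round(3))
E
```

```text
dial [0.5138 0.0592 0.1618]
lid [0.5312 0.1372 0.1227]
lidc [0.7625 0.2757 0.0029]
c2 [ 0.6894 -0.1873  0.0026]
c3 [ 0.3836 -0.1476 -0.0026]
c4 [0.4479 0.2777 0.1215]
glasses [ 0.4761 -0.0718  0.116 ]
dropper [ 0.6265 -0.0112  0.1854]
[[-0.973  0.233 -0.   ]
 [ 0.233  0.973 -0.001]
 [-0.    -0.001 -1.   ]]
```

View pics/crop.png

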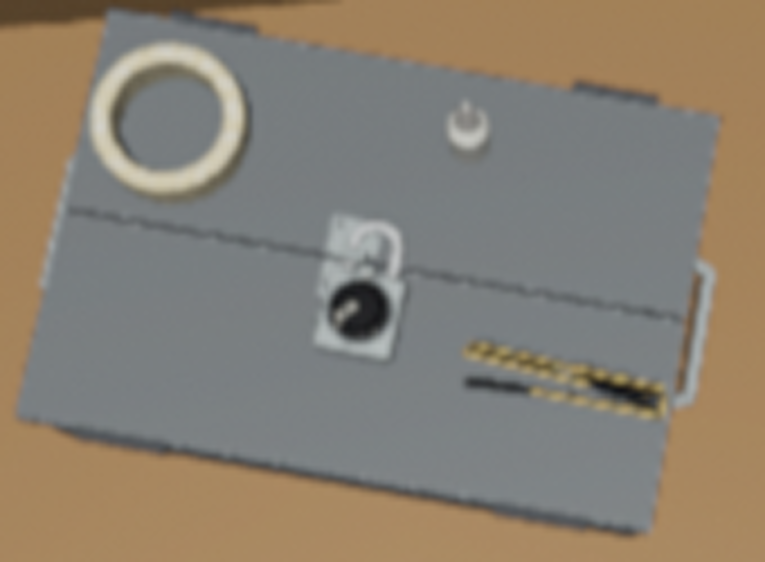

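>>> {"fn": "drive_tool", "kwargs": {
  "increments": [
    {"dz": -0.037, "claw": 0.06},
    {"dx": -0.015, "dy": -0.015},
    {"dx": -0.03, "dy": -0.031},
    {"dx": -0.03, "dy": -0.031},
    {"dx": -0.03, "dy": -0.031},
    {"dx": -0.03, "dy": -0.031},
    {"dx": -0.03, "dy": -0.031},
    {"dx": -0.03, "dy": -0.031},
    {"dx": -0.03, "dy": -0.031},
    {"dx": -0.03, "dy": -0.031},
    {"dx": -0.03, "dy": -0.031},
    {"dx": -0.03, "dy": -0.031},
    {"dx": -0.03, "dy": -0.031},
    {"dx": -0.03, "dy": -0.031},
    {"dx": -0.03, "dy": -0.031},
    {"dx": -0.03, "dy": -0.031},
    {"dx": -0.03, "dy": -0.031},
    {"dx": -0.02, "dy": -0.018},
    {},
    {}
  ]
}}

```text
schema error: expected keys claw, dx, dy, dz, wx, wy, wz
```

```bash
python3 - <<'E'
from h import *
o=get_obs();print(o['t'],o['q'].round(3),o['eef_pos'],rot(o).round(3))
im,d=read_camera('wrist');np.save('w1.npy',d);save(im,'w1.png',None,1.25)
E
```

```text
0.15 [-1.444  0.478  0.022  1.556 -0.012  1.109 -0.083] [0.15692462 0.65606689 0.23344229] [[-0.973  0.233 -0.   ]
 [ 0.233  0.973 -0.001]
 [-0.    -0.001 -1.   ]]
```

View pics/w1.png

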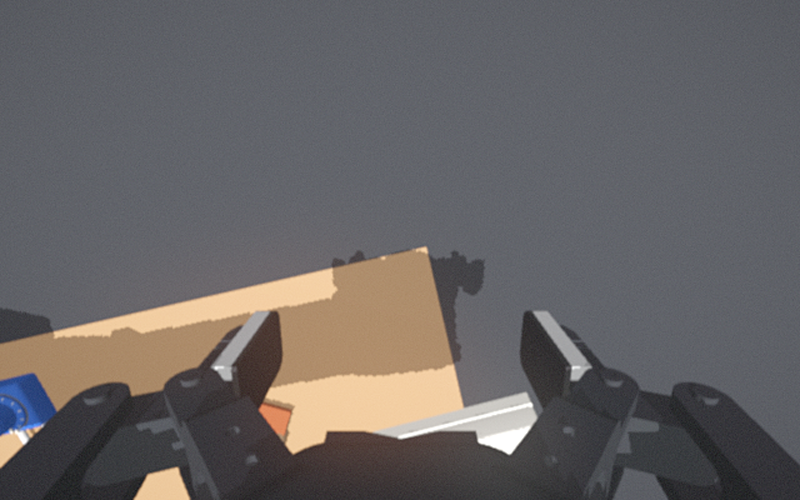

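>>> {"fn": "drive_tool", "kwargs": {
  "increments": [
    {"dx": 0, "dy": 0, "dz": -0.04, "wx": 0, "wy": 0, "wz": 0, "claw": 0.06},
    {"dx": -0.017, "dy": -0.015, "dz": 0, "wx": 0, "wy": 0, "wz": 0, "claw": 0.06},
    {"dx": -0.034, "dy": -0.031, "dz": 0, "wx": 0, "wy": 0, "wz": 0, "claw": 0.06},
    {"dx": -0.034, "dy": -0.031, "dz": 0, "wx": 0, "wy": 0, "wz": 0, "claw": 0.06},
    {"dx": -0.034, "dy": -0.031, "dz": 0, "wx": 0, "wy": 0, "wz": 0, "claw": 0.06},
    {"dx": -0.034, "dy": -0.031, "dz": 0, "wx": 0, "wy": 0, "wz": 0, "claw": 0.06},
    {"dx": -0.034, "dy": -0.031, "dz": 0, "wx": 0, "wy": 0, "wz": 0, "claw": 0.06},
    {"dx": -0.034, "dy": -0.031, "dz": 0, "wx": 0, "wy": 0, "wz": 0, "claw": 0.06},
    {"dx": -0.034, "dy": -0.031, "dz": 0, "wx": 0, "wy": 0, "wz": 0, "claw": 0.06},
    {"dx": -0.034, "dy": -0.031, "dz": 0, "wx": 0, "wy": 0, "wz": 0, "claw": 0.06},
    {"dx": -0.034, "dy": -0.031, "dz": 0, "wx": 0, "wy": 0, "wz": 0, "claw": 0.06},
    {"dx": -0.034, "dy": -0.031, "dz": 0, "wx": 0, "wy": 0, "wz": 0, "claw": 0.06},
    {"dx": -0.034, "dy": -0.031, "dz": 0, "wx": 0, "wy": 0, "wz": 0, "claw": 0.06},
    {"dx": -0.034, "dy": -0.031, "dz": 0, "wx": 0, "wy": 0, "wz": 0, "claw": 0.06},
    {"dx": -0.034, "dy": -0.031, "dz": 0, "wx": 0, "wy": 0, "wz": 0, "claw": 0.06},
    {"dx": -0.034, "dy": -0.031, "dz": 0, "wx": 0, "wy": 0, "wz": 0, "claw": 0.06},
    {"dx": -0.034, "dy": -0.031, "dz": 0, "wx": 0, "wy": 0, "wz": 0, "claw": 0.06},
    {"dx": -0.017, "dy": -0.015, "dz": 0, "wx": 0, "wy": 0, "wz": 0, "claw": 0.06},
    {"dx": 0, "dy": 0, "dz": 0, "wx": 0, "wy": 0, "wz": 0, "claw": 0.06},
    {"dx": 0, "dy": 0, "dz": 0, "wx": 0, "wy": 0, "wz": 0, "claw": 0.06}
  ]
}}

```text
t: 2.7
eef_pos: [0.5704, 0.0496, 0.274]
tool_rot: [-0.0, 0.117, 0.993, 0.0]
contact_force: [-0.1, 0.1, 0.1]
gripper_width: 0.705
grasp_force: 0.0
```

```bash
python3 - <<'E'
from h import *
o=get_obs();print(o['t'],o['q'].round(3),o['eef_pos'],rot(o).round(3))
im,d=read_camera('wrist');np.save('w1.npy',d);save(im,'w2.png',None,1.25)
import pickle;pickle.dump((o,im,d),open('w2.pkl','wb'))
E
```

```text
2.7 [-0.533  0.283  0.418  1.782 -0.128  1.104  1.266] [0.57039266 0.04962003 0.27395346] [[-0.973  0.232 -0.001]
 [ 0.232  0.973  0.001]
 [ 0.001  0.    -1.   ]]
```

View pics/w2.png

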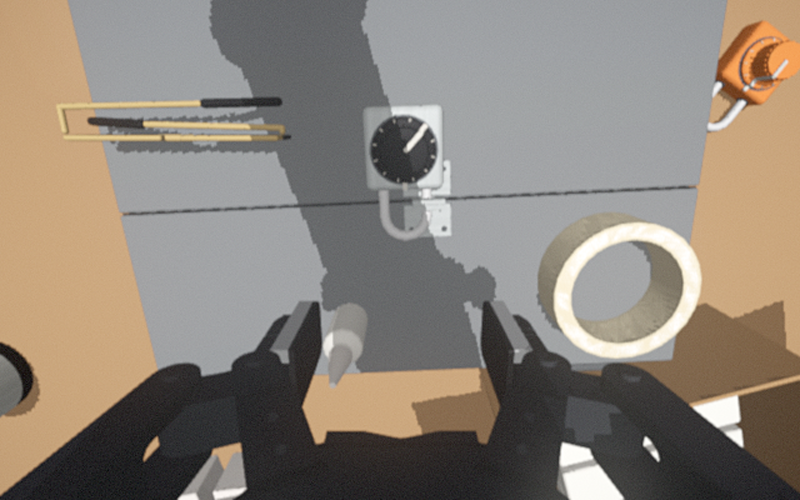

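```bash
python3 - <<'E'
from h import *
import pickle;o,im,d=pickle.load(open('w2.pkl','rb'))
save(im,'w2c.png',(280,75,380,195-5),5.2)
E
```

```text
(no output)
```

View pics/w2c.png

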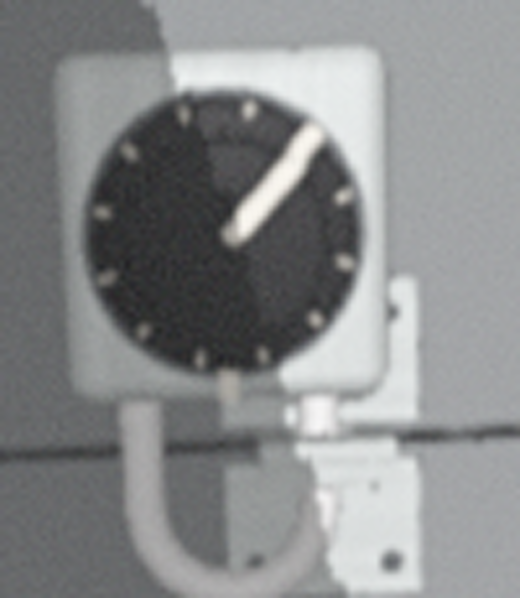

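```bash
python3 - <<'E'
from h import *
import pickle;o,im,d=pickle.load(open('w2.pkl','rb'))
g=lambda x,y,z:onplane('wrist',280+(x+.5)/5.2-.5,75+(y+.5)/5.2-.5,z,o)
print('lid',[w('wrist',d,u,v,o)[2].round(4) for u,v in((270,130),(380,110),(350,220))])
print('top',[w('wrist',d,280+x/5.2,75+y/5.2,o).round(4) for x,y in((75,80),(370,80),(85,375),(225,190),(300,280))])
z0=.12
m=[(315,130),(345,195),(345,262),(316,320),(264,355),(201,358),(143,330),(106,278),(102,212),(130,152),(185,113),(249,110)]
P=np.array([g(*q,z0+.0285)[:2] for q in m])
c,r=cv2.minEnclosingCircle(P.astype(np.float32));
# LSQ circle
A=np.c_[2*P,np.ones(len(P))];s=np.linalg.lstsq(A,(P**2).sum(1),rcond=None)[0];c=s[:2];print('c',c,np.sqrt(s[2]+c@c))
a=np.degrees(np.arctan2(*(P-c).T[::-1]));print(a.round(1), (a+30*np.arange(12)).round(1))
i=g(230,385,z0+.024)[:2];print('index',i,np.degrees(np.arctan2(*(i-c)[::-1])),np.linalg.norm(i-c))
for nm,p,q in(('L',(62,80),(78,380)),('R',(380,80),(384,370)),('back',(75,62),(370,50)),('front',(90,395),(370,393))):
  p,q=g(*p,z0+.024)[:2],g(*q,z0+.024)[:2];print(nm,p,q,np.degrees(np.arctan2(*(q-p)[::-1])))
p,q=g(0,455,z0),g(520,430,z0);print('seam',p,q,np.degrees(np.arctan2(*(q-p)[1::-1])))
E
```

```text
lid [np.float64(0.1204), np.float64(0.1211), np.float64(0.1202)]
top [array([0.4874, 0.0487, 0.1451]), array([0.4978, 0.0925, 0.1446]), array([0.5311, 0.0389, 0.1452]), array([0.5079, 0.0672, 0.1665]), array([0.5227, 0.0748, 0.1673])]
c [0.51456783 0.06553846] 0.019321084771672156
[ 125.6   94.7   64.1   34.     4.8  -25.   -55.1  -84.1 -113.6 -143.5
 -174.4  155.9] [125.6 124.7 124.1 124.  124.8 125.  124.9 125.9 126.4 126.5 125.6 485.9]
index [0.53781232 0.06076596] -11.602589020332077 0.02372937359772981
L [0.4864847  0.04644996] [0.53136881 0.03721168] -11.630494845933281
R [0.49777871 0.09378362] [0.54120386 0.08532711] -11.019728386099722
back [0.48441953 0.04904894] [0.49317116 0.0931947 ] 78.78684226271046
front [0.53414753 0.03847932] [0.54429048 0.0823813 ] 76.99085402155382
seam [0.54362337 0.01780912 0.12      ] [0.56059728 0.10813733 0.12      ] 79.35744721781934
```

```bash
python3 - <<'E'
import station
print([n for n in dir(station) if not n.startswith('_')], getattr(station,'finger_overhang',None))
E
```

```text
['PlanningError', 'calibration', 'finger_overhang', 'get_obs', 'hand_in', 'read_camera'] 0.025
```

>>> {"fn": "drive_tool", "kwargs": {
  "increments": [
    {"dx": 0.029, "dy": 0.001, "dz": 0, "wx": 0, "wy": 0, "wz": 0, "claw": 0.05},
    {"dx": 0.029, "dy": 0.0015, "dz": 0.02, "wx": 0, "wy": 0, "wz": 0, "claw": 0.05},
    {"dx": 0, "dy": 0, "dz": 0.03, "wx": 0, "wy": 0, "wz": 0, "claw": 0.05},
    {"dx": 0, "dy": 0, "dz": 0, "wx": 0, "wy": 0, "wz": 0, "claw": 0.05}
  ]
}}

```text
t: 3.25
eef_pos: [0.5131, 0.0655, 0.2228]
tool_rot: [-0.002, 0.116, 0.993, -0.001]
contact_force: [-0.9, -0.1, 0.2]
gripper_width: 0.583
grasp_force: 0.0
```

>>> {"fn": "drive_tool", "kwargs": {
  "increments": [
    {"dx": -0.0015, "dy": 0, "dz": 0.023, "wx": 0, "wy": 0, "wz": 0, "claw": 0.05},
    {"dx": 0, "dy": 0, "dz": 0.023, "wx": 0, "wy": 0, "wz": 0, "claw": 0.05},
    {"dx": 0, "dy": 0, "dz": 0, "wx": 0, "wy": 0, "wz": 0, "claw": 0.05},
    {"dx": 0, "dy": 0, "dz": 0, "wx": 0, "wy": 0, "wz": 0, "claw": 0.02},
    {"dx": 0, "dy": 0, "dz": 0, "wx": 0, "wy": 0, "wz": 0, "claw": 0.02},
    {"dx": 0, "dy": 0, "dz": 0, "wx": 0, "wy": 0, "wz": 0, "claw": 0.02},
    {"dx": 0, "dy": 0, "dz": 0, "wx": 0, "wy": 0, "wz": 0, "claw": 0.02}
  ],
  "newtons": 25
}}

```text
t: 4.12
eef_pos: [0.5167, 0.0641, 0.1786]
tool_rot: [0.0, 0.117, 0.993, 0.0]
contact_force: [-0.4, -0.3, -0.6]
gripper_width: 0.231
grasp_force: 0.0
```

```bash
python3 - <<'E'
from h import *
o=get_obs();print(o['t'],o['gripper_width'],o['grasp_force'],o['eef_pos'])
im,d=read_camera('wrist');save(im,'w3.png',(200,150,440,350),3.3)
im,d=read_camera('scene');save(im,'s3.png',(280,150,400,250),5)
E
```

```text
4.125 0.2308760615196271 0.0 [0.51673918 0.06412298 0.17855091]
```

View pics/w3.png

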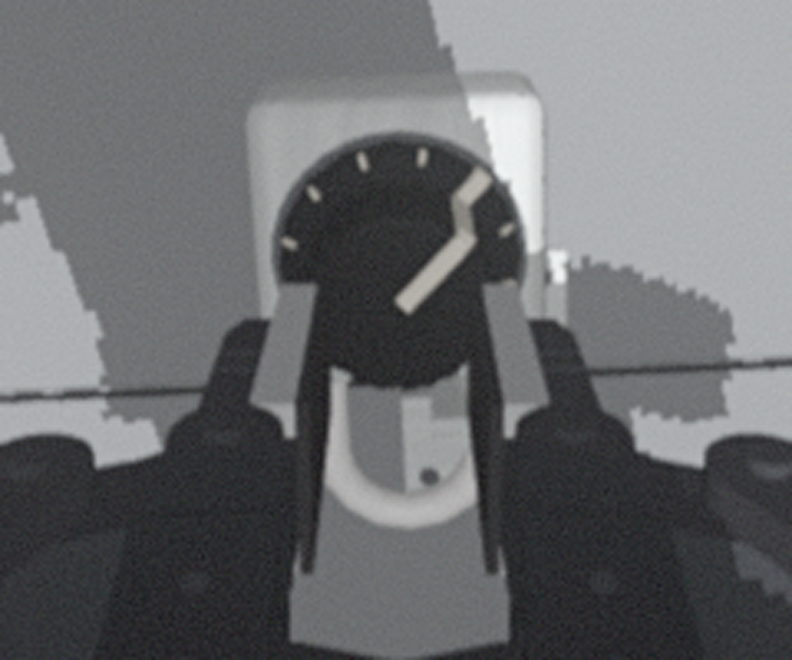

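>>> {"fn": "drive_tool", "kwargs": {
  "increments": [
    {"dx": 0, "dy": 0, "dz": 0, "wx": 0, "wy": 0, "wz": 0, "claw": 0.012},
    {"dx": 0, "dy": 0, "dz": 0, "wx": 0, "wy": 0, "wz": 0, "claw": 0.012},
    {"dx": 0, "dy": 0, "dz": 0, "wx": 0, "wy": 0, "wz": 0, "claw": 0.012}
  ],
  "newtons": 25
}}

```text
t: 4.6
eef_pos: [0.5166, 0.0641, 0.1782]
tool_rot: [-0.0, 0.117, 0.993, 0.0]
contact_force: [-0.3, -0.0, -0.0]
gripper_width: 0.145
grasp_force: 0.0
```

View pics/s3.png

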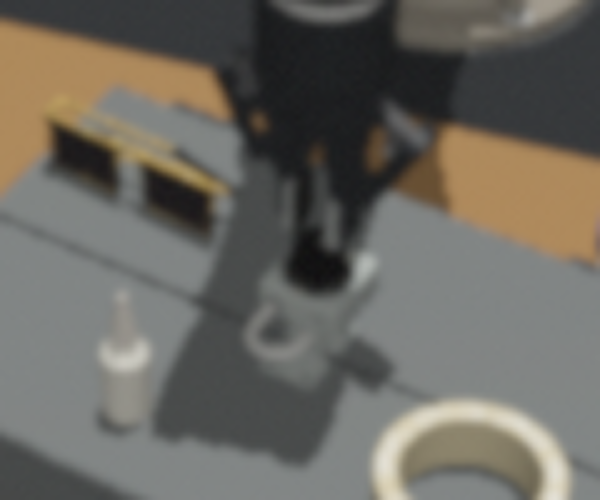

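```bash
python3 - <<'E'
from h import *
o=get_obs()
im,d=read_camera('wrist');save(im,'w4.png',(200,150,440,350),3.3)
for v in range(200,330,8):
  print(v,[round(float(w('wrist',d,u,v,o)[2]),3) if d[v,u]>0 else 0 for u in range(282,362,4)])
E
```

```text
200 [0.145, 0.144, 0.145, 0, 0.145, 0.148, 0.149, 0.149, 0.148, 0.15, 0.15, 0.149, 0.149, 0.149, 0.149, 0.147, 0.145, 0.145, 0.145, 0.145]
208 [0.145, 0, 0.145, 0.148, 0.148, 0.149, 0.15, 0.155, 0.152, 0.158, 0.154, 0.157, 0.152, 0.153, 0.149, 0.15, 0.149, 0.147, 0.144, 0.144]
216 [0.145, 0.146, 0.148, 0.149, 0.155, 0.156, 0.161, 0.164, 0.165, 0.166, 0.167, 0.166, 0.165, 0.165, 0.159, 0.157, 0.149, 0.149, 0.148, 0.145]
224 [0.145, 0.148, 0.15, 0.158, 0.164, 0.167, 0.168, 0.167, 0.167, 0.168, 0.167, 0.167, 0.167, 0.167, 0.167, 0.168, 0.163, 0.149, 0.148, 0.145]
232 [0.144, 0.147, 0.149, 0.165, 0.168, 0.166, 0.167, 0.166, 0.167, 0.165, 0.167, 0.166, 0.168, 0.167, 0.167, 0.166, 0.167, 0.163, 0.148, 0.146]
240 [0.144, 0.145, 0.15, 0.185, 0.185, 0.185, 0.185, 0.168, 0.167, 0.167, 0.168, 0.168, 0.168, 0.186, 0.185, 0.186, 0.184, 0.165, 0.146, 0.145]
248 [0.184, 0.185, 0.185, 0.193, 0.193, 0.193, 0.193, 0.167, 0.166, 0.167, 0.168, 0.167, 0.166, 0.188, 0.194, 0.193, 0.193, 0.192, 0.184, 0.185]
256 [0.193, 0.193, 0.2, 0.201, 0.201, 0.2, 0.197, 0.166, 0.167, 0.167, 0.167, 0.166, 0.166, 0.189, 
[... 611 characters left out ...]
 [0.23, 0.229, 0.231, 0.23, 0.221, 0.214, 0.201, 0.132, 0.121, 0.12, 0.121, 0.123, 0.124, 0.131, 0.213, 0.218, 0.23, 0.23, 0.23, 0.23]
304 [0.241, 0.242, 0.242, 0.234, 0.222, 0.213, 0.203, 0.135, 0.134, 0.133, 0.135, 0.133, 0.135, 0.135, 0.213, 0.219, 0.233, 0.241, 0.241, 0.242]
312 [0.246, 0.245, 0.245, 0.238, 0.221, 0.214, 0.12, 0.122, 0.121, 0.122, 0.122, 0.12, 0.121, 0.12, 0.213, 0.22, 0.235, 0.245, 0, 0.246]
320 [0.25, 0.249, 0.249, 0.238, 0.223, 0.213, 0.12, 0.121, 0.121, 0.12, 0.121, 0.119, 0.12, 0.121, 0.213, 0.219, 0.224, 0.247, 0.249, 0.249]
328 [0.251, 0.252, 0.25, 0.239, 0.223, 0.121, 0.122, 0.121, 0.121, 0.121, 0.121, 0.122, 0.121, 0.121, 0.12, 0.121, 0.224, 0.249, 0.252, 0.251]
```

View pics/w4.png

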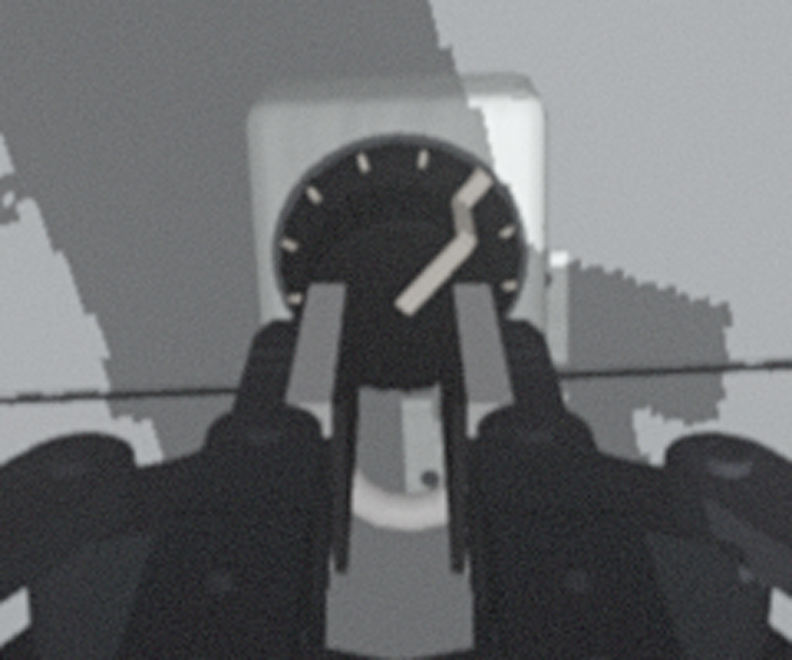

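>>> {"fn": "drive_tool", "kwargs": {
  "increments": [
    {"dx": 0.002, "dy": 0, "dz": 0, "wx": 0, "wy": 0, "wz": 0, "claw": 0.05},
    {"dx": 0, "dy": 0, "dz": 0, "wx": 0, "wy": 0, "wz": 0, "claw": 0.05},
    {"dx": 0, "dy": 0, "dz": 0, "wx": 0, "wy": 0, "wz": 0, "claw": 0.05},
    {"dx": 0, "dy": 0, "dz": 0.014, "wx": 0, "wy": 0, "wz": 0, "claw": 0.05},
    {"dx": 0, "dy": 0, "dz": 0.012, "wx": 0, "wy": 0, "wz": 0, "claw": 0.05},
    {"dx": 0, "dy": 0, "dz": 0, "wx": 0, "wy": 0, "wz": 0, "claw": 0.02},
    {"dx": 0, "dy": 0, "dz": 0, "wx": 0, "wy": 0, "wz": 0, "claw": 0.02},
    {"dx": 0, "dy": 0, "dz": 0, "wx": 0, "wy": 0, "wz": 0, "claw": 0.02},
    {"dx": 0, "dy": 0, "dz": 0, "wx": 0, "wy": 0, "wz": 0, "claw": 0.02}
  ],
  "newtons": 25
}}

```text
t: 5.78
eef_pos: [0.5145, 0.0645, 0.1522]
tool_rot: [-0.0, 0.117, 0.993, 0.0]
contact_force: [-0.1, -0.1, -4.1]
gripper_width: 0.342
grasp_force: 25.4
```

```bash
python3 - <<'E'
from h import *
o=get_obs();print(o['torque'],o['contact_force'],o['eef_pos'])
im,d=read_camera('wrist')
for v in range(170,300,8):
  print(v,[round(float(w('wrist',d,u,v,o)[2]),3) if d[v,u]>0 else 0 for u in range(282,362,4)])
E
```

```text
[ 0.01574097  0.01408559 -0.00671106] [-0.10467186 -0.11451771 -4.07007413] [0.5144764  0.06453743 0.15215851]
170 [0.12, 0.121, 0.12, 0.121, 0.122, 0.12, 0.12, 0.12, 0.12, 0.122, 0.122, 0.121, 0.12, 0.121, 0.121, 0.121, 0.121, 0.121, 0.121, 0.122]
178 [0.12, 0.12, 0.12, 0.122, 0.121, 0.12, 0.121, 0.121, 0.12, 0.121, 0.121, 0.121, 0.119, 0.121, 0.122, 0.119, 0.119, 0.121, 0.12, 0.121]
186 [0.121, 0.121, 0.121, 0.122, 0.12, 0.122, 0.121, 0.12, 0.121, 0.121, 0.122, 0.12, 0.121, 0.121, 0.12, 0.12, 0.12, 0.121, 0.12, 0.122]
194 [0.136, 0.136, 0.136, 0.137, 0.138, 0.138, 0.137, 0.139, 0.138, 0.139, 0.139, 0.139, 0.139, 0.139, 0.139, 0.14, 0.141, 0.14, 0.139, 0.14]
202 [0.145, 0.147, 0.144, 0.145, 0.145, 0.144, 0.144, 0.146, 0.145, 0.144, 0.145, 0.146, 0.145, 0.145, 0.145, 0.145, 0.146, 0.145, 0.145, 0.145]
210 [0.146, 0.146, 0.147, 0.145, 0.145, 0.146, 0.146, 0.147, 0.146, 0.146, 0.146, 0.146, 0.145, 0.147, 0.145, 0.147, 0.146, 0.146, 0.146, 0.145]
218 [0.144, 0.145, 0.147, 0.147, 0.146, 0.149, 0.148, 0.148, 0.15, 0.149, 0.149, 0.149, 0.149, 0.148, 0.148, 0.146, 0.147, 0.146, 0.146, 0.146
[... 733 characters left out ...]
168, 0.168, 0.168, 0.168, 0.169, 0.167, 0.168, 0.168, 0.168, 0.167, 0.168, 0.169, 0.167, 0.167, 0.168, 0.168, 0.167, 0.18]
274 [0.185, 0.172, 0.168, 0.168, 0.168, 0.169, 0.168, 0.167, 0.168, 0.168, 0.17, 0.168, 0.168, 0.168, 0.167, 0.168, 0.168, 0.168, 0.169, 0.182]
282 [0.184, 0.173, 0.167, 0.168, 0.168, 0.168, 0.169, 0.167, 0.168, 0.168, 0.168, 0.169, 0.167, 0.167, 0.168, 0.167, 0.168, 0.168, 0.169, 0.183]
290 [0.186, 0.174, 0.145, 0.168, 0.168, 0.167, 0.168, 0.168, 0.167, 0.167, 0.168, 0.168, 0.168, 0.167, 0.169, 0.166, 0.168, 0.145, 0.17, 0.183]
298 [0.187, 0.174, 0.121, 0.135, 0.135, 0.167, 0.169, 0.169, 0.167, 0.167, 0.167, 0.167, 0.168, 0.167, 0.168, 0.136, 0.136, 0.137, 0.171, 0.183]
```

>>> {"fn": "drive_tool", "kwargs": {
  "increments": [
    {"dx": 0, "dy": 0, "dz": 0.0015, "wx": 0, "wy": 0, "wz": 0, "claw": 0.02},
    {"dx": 0, "dy": 0, "dz": 0, "wx": 0, "wy": 0, "wz": 0, "claw": 0.02},
    {"dx": 0, "dy": 0, "dz": 0, "wx": 0, "wy": 0, "wz": 10, "claw": 0.02},
    {"dx": 0, "dy": 0, "dz": 0, "wx": 0, "wy": 0, "wz": 10, "claw": 0.02},
    {"dx": 0, "dy": 0, "dz": 0, "wx": 0, "wy": 0, "wz": 0, "claw": 0.02}
  ]
}}

```text
t: 6.45
eef_pos: [0.5153, 0.065, 0.1511]
tool_rot: [0.001, 0.287, 0.958, 0.0]
contact_force: [0.1, 0.6, 1.4]
gripper_width: 0.34
grasp_force: 25.8
```

```bash
python3 - <<'E'
from h import *
o=get_obs();print(o['torque'],o['contact_force'],o['eef_pos'],np.degrees(np.arctan2(*rot(o)[[1,0],1])))
im,d=read_camera('wrist');save(im,'w5.png',(200,150,440,350),3.3)
im,d=read_camera('top');save(im,'t5.png',(240,150,320,230),7)
E
```

```text
[ 0.10273459 -0.08964235 -0.01349866] [0.07954768 0.59662171 1.41573657] [0.51532864 0.0650122  0.15112329] 56.6581320356757
```

View pics/w5.png

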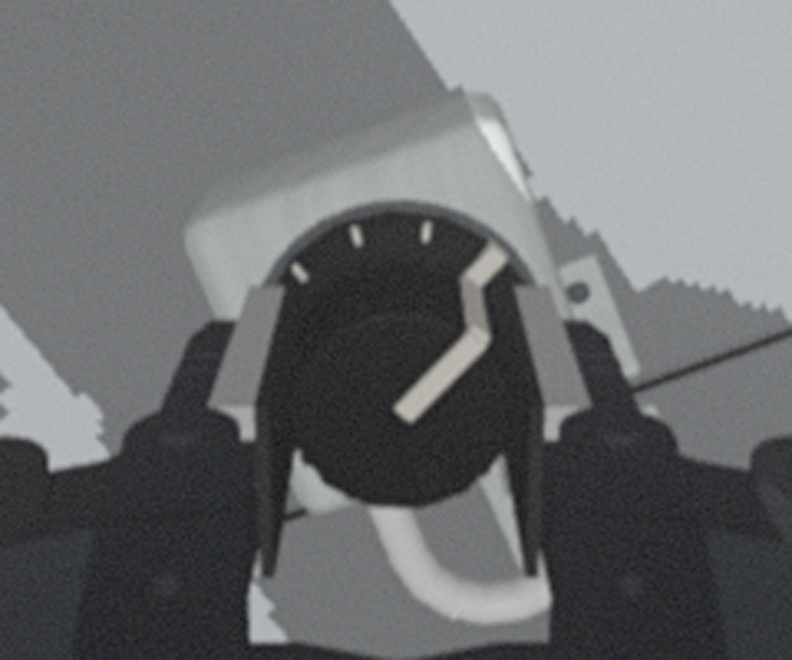

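The dial follows the gripper (same pointer position in view) while the body stays in place; I turn the remaining 117°.

>>> {"fn": "drive_tool", "kwargs": {
  "increments": [
    {"dx": 0, "dy": 0, "dz": 0, "wx": 0, "wy": 0, "wz": 9, "claw": 0.02},
    {"dx": 0, "dy": 0, "dz": 0, "wx": 0, "wy": 0, "wz": 9, "claw": 0.02},
    {"dx": 0, "dy": 0, "dz": 0, "wx": 0, "wy": 0, "wz": 9, "claw": 0.02},
    {"dx": 0, "dy": 0, "dz": 0, "wx": 0, "wy": 0, "wz": 9, "claw": 0.02},
    {"dx": 0, "dy": 0, "dz": 0, "wx": 0, "wy": 0, "wz": 9, "claw": 0.02},
    {"dx": 0, "dy": 0, "dz": 0, "wx": 0, "wy": 0, "wz": 9, "claw": 0.02},
    {"dx": 0, "dy": 0, "dz": 0, "wx": 0, "wy": 0, "wz": 9, "claw": 0.02},
    {"dx": 0, "dy": 0, "dz": 0, "wx": 0, "wy": 0, "wz": 9, "claw": 0.02},
    {"dx": 0, "dy": 0, "dz": 0, "wx": 0, "wy": 0, "wz": 9, "claw": 0.02},
    {"dx": 0, "dy": 0, "dz": 0, "wx": 0, "wy": 0, "wz": 9, "claw": 0.02},
    {"dx": 0, "dy": 0, "dz": 0, "wx": 0, "wy": 0, "wz": 9, "claw": 0.02},
    {"dx": 0, "dy": 0, "dz": 0, "wx": 0, "wy": 0, "wz": 9, "claw": 0.02},
    {"dx": 0, "dy": 0, "dz": 0, "wx": 0, "wy": 0, "wz": 9, "claw": 0.02},
    {"dx": 0, "dy": 0, "dz": 0, "wx": 0, "wy": 0, "wz": 0, "claw": 0.02}
  ]
}}

```text
t: 8.3
eef_pos: [0.5158, 0.0646, 0.1511]
tool_rot: [0.0, 0.967, 0.257, 0.001]
contact_force: [4.2, 0.1, 1.8]
gripper_width: 0.337
grasp_force: 25.9
```

```bash
python3 - <<'E'
from h import *
o=get_obs();print(o['torque'],o['contact_force'],o['eef_pos'],np.degrees(np.arctan2(*rot(o)[[1,0],1])),o['q'].round(2))
E
```

```text
[ 0.2933672  -0.54340494 -0.07958001] [4.21049972 0.05638769 1.76037942] [0.51584033 0.0646025  0.15112507] -60.26095072077516 [-0.99  0.49  0.97  2.05 -0.53  0.87 -0.77]
```

>>> {"fn": "drive_tool", "kwargs": {
  "increments": [
    {"dx": 0, "dy": 0, "dz": 0, "wx": 0, "wy": 0, "wz": 0, "claw": 0.05},
    {"dx": 0, "dy": 0, "dz": 0, "wx": 0, "wy": 0, "wz": 0, "claw": 0.05},
    {"dx": 0, "dy": 0, "dz": 0, "wx": 0, "wy": 0, "wz": 0, "claw": 0.05},
    {"dx": 0, "dy": 0, "dz": -0.03, "wx": 0, "wy": 0, "wz": 0, "claw": 0.06},
    {"dx": 0, "dy": 0, "dz": -0.04, "wx": 0, "wy": 0, "wz": 0, "claw": 0.066},
    {"dx": 0, "dy": 0, "dz": -0.03, "wx": 0, "wy": 0, "wz": 10.3, "claw": 0.066},
    {"dx": 0, "dy": 0, "dz": 0, "wx": 0, "wy": 0, "wz": 10.3, "claw": 0.066},
    {"dx": 0, "dy": 0, "dz": 0, "wx": 0, "wy": 0, "wz": 10.3, "claw": 0.066},
    {"dx": 0, "dy": 0, "dz": 0, "wx": 0, "wy": 0, "wz": 10.3, "claw": 0.066},
    {"dx": -0.025, "dy": 0, "dz": 0, "wx": 0, "wy": 0, "wz": 0, "claw": 0.066},
    {"dx": -0.025, "dy": 0, "dz": 0, "wx": 0, "wy": 0, "wz": 0, "claw": 0.066},
    {"dx": 0, "dy": 0, "dz": 0, "wx": 0, "wy": 0, "wz": 0, "claw": 0.066}
  ]
}}

```text
t: 9.8
eef_pos: [0.4642, 0.0753, 0.2502]
tool_rot: [-0.001, 0.995, -0.1, -0.001]
contact_force: [0.6, 0.1, -0.1]
gripper_width: 0.772
grasp_force: 0.0
```

```bash
python3 - <<'E'
from h import *
import pickle
o=get_obs();print(o['eef_pos'],np.degrees(np.arctan2(*rot(o)[[1,0],1])),o['q'].round(2))
im,d=read_camera('wrist');pickle.dump((o,im,d),open('w6.pkl','wb'))
c=calibration('wrist');M=np.array(c['mount']);K=np.array(c['intrinsics'])
p=M[:3,:3].T@(rot(o).T@(np.array([.5146,.0655,.148])-o['eef_pos'])-M[:3,3]);p=K@p/p[2];print(p)
u,v=int(p[0])-60,int(p[1])-50;u=max(u,0);v=max(v,0);print(u,v);save(im,'w6.png',(u,v,u+120,v+100),6)
E
```

```text
[0.46417535 0.07529779 0.25021443] -101.53547983055834 [-1.42  0.37  1.42  2.06 -0.42  1.07 -1.56]
[320.98386387 128.14324383   1.        ]
260 78
```

View pics/w6.png

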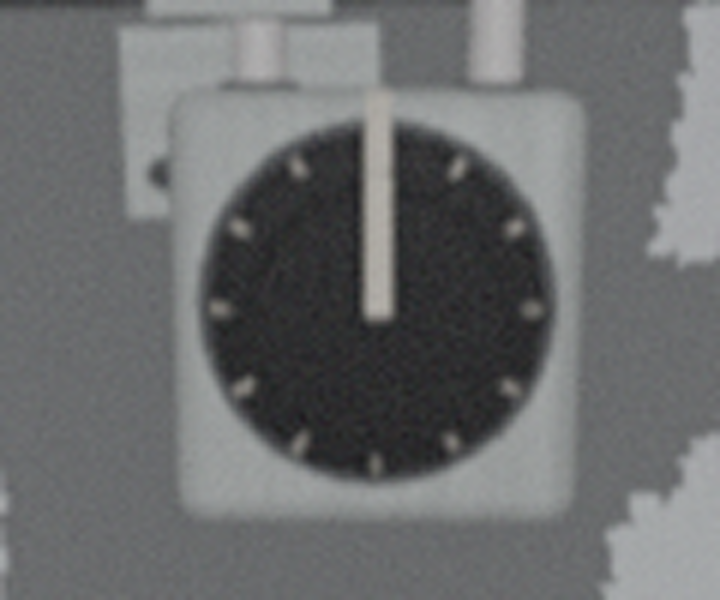

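Pointer sits exactly on the index mark, in line with the shackle. Joint 3 is close to its limit, so I turn back half a turn (same grasp line) before gripping the body.

```bash
python3 - <<'E'
from h import *
import pickle
o,im,d=pickle.load(open('w6.pkl','rb'))
f=lambda x,y,z:onplane('wrist',260+(x+.5)/6-.5,78+(y+.5)/6-.5,z,o)
print('dial',f(376.5,300,.1485),'L',f(176,300,.145),'R',f(580,300,.145),'back',f(376,515,.145),'idx',f(378,92,.145),'lug',f(240,14,.142),f(240,0,.142))
E
```

```text
dial [0.51483341 0.06444074 0.1485    ] L [0.51957022 0.08887491 0.145     ] R [0.50951691 0.03971878 0.145     ] back [0.48812504 0.06991379 0.145     ] idx [0.53867402 0.0594004  0.145     ] lug [0.55090203 0.07392447 0.142     ] [0.55245686 0.07357704 0.142     ]
```

>>> {"fn": "drive_tool", "kwargs": {
  "increments": [
    {"dx": 0.025, "dy": 0, "dz": 0, "wx": 0, "wy": 0, "wz": 0, "claw": 0.066},
    {"dx": 0.025, "dy": 0, "dz": 0, "wx": 0, "wy": 0, "wz": 0, "claw": 0.066},
    {"dx": 0, "dy": 0, "dz": 0, "wx": 0, "wy": 0, "wz": -10, "claw": 0.066},
    {"dx": 0, "dy": 0, "dz": 0, "wx": 0, "wy": 0, "wz": -10, "claw": 0.066},
    {"dx": 0, "dy": 0, "dz": 0, "wx": 0, "wy": 0, "wz": -10, "claw": 0.066},
    {"dx": 0, "dy": 0, "dz": 0, "wx": 0, "wy": 0, "wz": -10, "claw": 0.066},
    {"dx": 0, "dy": 0, "dz": 0, "wx": 0, "wy": 0, "wz": -10, "claw": 0.066},
    {"dx": 0, "dy": 0, "dz": 0, "wx": 0, "wy": 0, "wz": -10, "claw": 0.066},
    {"dx": 0, "dy": 0, "dz": 0, "wx": 0, "wy": 0, "wz": -10, "claw": 0.066},
    {"dx": 0, "dy": 0, "dz": 0, "wx": 0, "wy": 0, "wz": -10, "claw": 0.066},
    {"dx": 0, "dy": 0, "dz": 0, "wx": 0, "wy": 0, "wz": -10, "claw": 0.066},
    {"dx": 0, "dy": 0, "dz": 0, "wx": 0, "wy": 0, "wz": -10, "claw": 0.066},
    {"dx": 0, "dy": 0, "dz": 0, "wx": 0, "wy": 0, "wz": -10, "claw": 0.066},
    {"dx": 0, "dy": 0, "dz": 0, "wx": 0, "wy": 0, "wz": -10, "claw": 0.066},
    {"dx": 0, "dy": 0, "dz": 0, "wx": 0, "wy": 0, "wz": -10, "claw": 0.066},
    {"dx": 0, "dy": 0, "dz": 0, "wx": 0, "wy": 0, "wz": -10, "claw": 0.066},
    {"dx": 0, "dy": 0, "dz": 0, "wx": 0, "wy": 0, "wz": -10, "claw": 0.066},
    {"dx": 0, "dy": 0, "dz": 0, "wx": 0, "wy": 0, "wz": -10, "claw": 0.066},
    {"dx": 0, "dy": 0, "dz": 0, "wx": 0, "wy": 0, "wz": -10, "claw": 0.066},
    {"dx": 0, "dy": 0, "dz": 0, "wx": 0, "wy": 0, "wz": -10, "claw": 0.066}
  ]
}}

```text
t: 12.35
eef_pos: [0.5156, 0.064, 0.2506]
tool_rot: [0.0, 0.099, 0.995, 0.0]
contact_force: [-0.4, -0.1, -0.1]
gripper_width: 0.773
grasp_force: 0.0
```

```bash
python3 - <<'E'
from h import *
o=get_obs();print(o['eef_pos'],np.degrees(np.arctan2(*rot(o)[[1,0],1])),o['q'].round(2),o['t'])
im,d=read_camera('wrist')
# tip height at present opening
for v in range(225,275,4):
  print(v,[round(float(w('wrist',d,u,v,o)[2]),3) if d[v,u]>0 else 0 for u in list(range(222,262,4))+list(range(378,418,4))])
E
```

```text
[0.5155615  0.06402795 0.25062383] 78.63249208836321 [-0.72  0.22  0.56  1.93 -0.13  1.03  1.27] 12.35
225 [0.122, 0.121, 0.122, 0.12, 0.121, 0.121, 0.121, 0.121, 0.121, 0.121, 0.117, 0.117, 0.116, 0.116, 0.118, 0.117, 0.117, 0.117, 0.117, 0.117]
229 [0.121, 0.12, 0.12, 0.12, 0.12, 0.12, 0.12, 0.12, 0.12, 0.12, 0.12, 0.121, 0.121, 0.121, 0.121, 0.122, 0.119, 0.121, 0.122, 0.12]
233 [0.12, 0.121, 0.12, 0.122, 0.12, 0.121, 0.12, 0.12, 0.121, 0.121, 0.12, 0.12, 0.121, 0.121, 0.12, 0.12, 0.121, 0.12, 0.122, 0.12]
237 [0.121, 0.12, 0.12, 0.123, 0.12, 0.12, 0.12, 0.121, 0.121, 0.121, 0.122, 0.122, 0.12, 0.122, 0.122, 0.122, 0.12, 0.121, 0.12, 0.12]
241 [0.121, 0.12, 0.121, 0.123, 0.12, 0.12, 0.12, 0.121, 0.121, 0.12, 0.121, 0.121, 0.121, 0.121, 0.12, 0.12, 0.121, 0.12, 0.121, 0.121]
245 [0.121, 0.121, 0, 0.264, 0.263, 0.263, 0.259, 0.121, 0.122, 0.12, 0.12, 0.121, 0.12, 0.121, 0.257, 0.264, 0.263, 0.263, 0.264, 0.121]
249 [0.12, 0.121, 0.267, 0.266, 0.267, 0.267, 0.261, 0.121, 0.121, 0.12, 0.12, 0.121, 0.12, 0.121, 0.258, 0.264, 0.266, 0.267, 0, 0.267]
253 [0.263, 0.27, 0.271, 0.271, 0.272, 0.268, 0.259, 0.122, 0.121, 0.121, 0.121, 0.121, 0.121, 0.12, 0.259, 0.265, 0.271, 0.27, 0.27, 0.27]
257 [0.274, 0.274, 0.274, 0.274, 0.274, 0.267, 0.261, 0.12, 0.121, 0.121, 0.12, 0.122, 0.119, 0.121, 0.259, 0.267, 0.271, 0.274, 0.274, 0.274]
261 [0.277, 0.278, 0.279, 0.278, 0.275, 0.268, 0.262, 0.121, 0.121, 0.122, 0.12, 0.12, 0.12, 0.12, 0.259, 0.267, 0.272, 0.277, 0.276, 0.277]
265 [0.279, 0.281, 0.281, 0.28, 0.274, 0.268, 0.262, 0.121, 0.121, 0.121, 0.121, 0.121, 0.122, 0.122, 0.26, 0.267, 0.272, 0.279, 0.282, 0.281]
269 [0.284, 0.283, 0.283, 0.28, 0.276, 0.269, 0.262, 0.255, 0.122, 0.121, 0.12, 0.12, 0.122, 0.12, 0.261, 0.268, 0.273, 0.279, 0.285, 0.284]
273 [0.287, 0.287, 0.285, 0.28, 0.275, 0.27, 0.263, 0.256, 0.122, 0.121, 0.122, 0.121, 0.121, 0.122, 0.261, 0.269, 0.275, 0.279, 0.284, 0.287]
```

>>> {"fn": "drive_tool", "kwargs": {
  "increments": [
    {"dx": 0.003, "dy": 0, "dz": 0.04, "wx": 0, "wy": 0, "wz": 0, "claw": 0.066},
    {"dx": 0, "dy": 0, "dz": 0.04, "wx": 0, "wy": 0, "wz": 0, "claw": 0.066},
    {"dx": 0, "dy": 0, "dz": 0.025, "wx": 0, "wy": 0, "wz": 0, "claw": 0.066},
    {"dx": 0, "dy": 0, "dz": 0.015, "wx": 0, "wy": 0, "wz": 0, "claw": 0.066},
    {"dx": 0, "dy": 0, "dz": 0.01, "wx": 0, "wy": 0, "wz": 0, "claw": 0.066},
    {"dx": 0, "dy": 0, "dz": 0, "wx": 0, "wy": 0, "wz": 0, "claw": 0.066}
  ]
}}

```text
t: 13.15
eef_pos: [0.5119, 0.065, 0.1206]
tool_rot: [-0.0, 0.102, 0.995, -0.0]
contact_force: [-0.1, -0.9, 0.5]
gripper_width: 0.773
grasp_force: 0.0
```

```bash
python3 - <<'E'
from h import *
o=get_obs();print(o['eef_pos'],o['contact_force'],o['q'].round(2))
E
```

```text
[0.51188438 0.06501641 0.12056874] [-0.10481363 -0.90195266  0.46115426] [-0.64  0.4   0.49  2.06 -0.27  0.74  1.38]
```

Close on the body with 50 N.

>>> {"fn": "drive_tool", "kwargs": {
  "increments": [
    {"dx": 0, "dy": 0, "dz": 0, "wx": 0, "wy": 0, "wz": 0, "claw": 0.045},
    {"dx": 0, "dy": 0, "dz": 0, "wx": 0, "wy": 0, "wz": 0, "claw": 0.04},
    {"dx": 0, "dy": 0, "dz": 0, "wx": 0, "wy": 0, "wz": 0, "claw": 0.04},
    {"dx": 0, "dy": 0, "dz": 0, "wx": 0, "wy": 0, "wz": 0, "claw": 0.04}
  ],
  "newtons": 50
}}

```text
t: 13.65
eef_pos: [0.5125, 0.0653, 0.1216]
tool_rot: [0.001, 0.102, 0.995, 0.0]
contact_force: [0.0, -0.6, 5.9]
gripper_width: 0.597
grasp_force: 54.3
```

>>> {"fn": "drive_tool", "kwargs": {
  "increments": [
    {"dx": 0, "dy": 0, "dz": -0.001, "wx": 0, "wy": 0, "wz": 0, "claw": 0.04},
    {"dx": 0.004, "dy": 0, "dz": 0, "wx": 0, "wy": 0, "wz": 0, "claw": 0.04},
    {"dx": 0.004, "dy": 0, "dz": 0, "wx": 0, "wy": 0, "wz": 0, "claw": 0.04},
    {"dx": 0.004, "dy": 0, "dz": 0, "wx": 0, "wy": 0, "wz": 0, "claw": 0.04},
    {"dx": 0.004, "dy": 0, "dz": 0, "wx": 0, "wy": 0, "wz": 0, "claw": 0.04},
    {"dx": 0, "dy": 0, "dz": 0, "wx": 0, "wy": 0, "wz": 0, "claw": 0.04}
  ]
}}

```text
t: 14.4
eef_pos: [0.4957, 0.069, 0.1217]
tool_rot: [-0.0, 0.101, 0.995, 0.0]
contact_force: [2.1, 2.0, -2.1]
gripper_width: 0.6
grasp_force: 53.3
```

>>> {"fn": "drive_tool", "kwargs": {
  "increments": [
    {"dx": 0.004, "dy": 0, "dz": 0, "wx": 0, "wy": 0, "wz": 0, "claw": 0.04},
    {"dx": 0.003, "dy": 0, "dz": 0, "wx": 0, "wy": 0, "wz": 0, "claw": 0.04},
    {"dx": 0, "dy": 0, "dz": 0, "wx": 0, "wy": 0, "wz": 0, "claw": 0.04},
    {"dx": 0, "dy": 0, "dz": 0, "wx": 0, "wy": 0, "wz": 0, "claw": 0.04}
  ]
}}

```text
t: 14.9
eef_pos: [0.4889, 0.0702, 0.1217]
tool_rot: [-0.0, 0.101, 0.995, 0.0]
contact_force: [1.8, 4.1, -2.3]
gripper_width: 0.6
grasp_force: 53.3
```

>>> {"fn": "drive_tool", "kwargs": {
  "increments": [
    {"dx": 0.003, "dy": 0, "dz": 0, "wx": 0, "wy": 0, "wz": 0, "claw": 0.04},
    {"dx": 0.003, "dy": 0, "dz": 0, "wx": 0, "wy": 0, "wz": 0, "claw": 0.04},
    {"dx": 0, "dy": 0, "dz": 0, "wx": 0, "wy": 0, "wz": 0, "claw": 0.04}
  ]
}}

```text
t: 15.28
eef_pos: [0.4832, 0.0713, 0.1217]
tool_rot: [0.0, 0.101, 0.995, 0.0]
contact_force: [2.5, 4.3, -3.6]
gripper_width: 0.595
grasp_force: 53.2
```

>>> {"fn": "drive_tool", "kwargs": {
  "increments": [
    {"dx": 0.003, "dy": 0, "dz": 0, "wx": 0, "wy": 0, "wz": 0, "claw": 0.04},
    {"dx": 0, "dy": 0, "dz": 0, "wx": 0, "wy": 0, "wz": 0, "claw": 0.04},
    {"dx": 0, "dy": 0, "dz": 0, "wx": 0, "wy": 0, "wz": 0, "claw": 0.04}
  ]
}}

```text
t: 15.65
eef_pos: [0.4804, 0.0719, 0.1217]
tool_rot: [0.0, 0.101, 0.995, 0.0]
contact_force: [3.3, 3.8, -3.4]
gripper_width: 0.598
grasp_force: 53.2
```

>>> {"fn": "drive_tool", "kwargs": {
  "increments": [
    {"dx": 0.002, "dy": 0, "dz": 0, "wx": 0, "wy": 0, "wz": 0, "claw": 0.04},
    {"dx": 0, "dy": 0, "dz": 0, "wx": 0, "wy": 0, "wz": 0, "claw": 0.04},
    {"dx": 0, "dy": 0, "dz": 0, "wx": 0, "wy": 0, "wz": 0, "claw": 0.04}
  ]
}}

```text
t: 16.02
eef_pos: [0.4786, 0.0722, 0.1217]
tool_rot: [0.0, 0.101, 0.995, 0.0]
contact_force: [3.7, 3.5, -3.7]
gripper_width: 0.597
grasp_force: 53.2
```

>>> {"fn": "drive_tool", "kwargs": {
  "increments": [
    {"dx": 0.002, "dy": 0, "dz": 0, "wx": 0, "wy": 0, "wz": 0, "claw": 0.04},
    {"dx": 0, "dy": 0, "dz": 0, "wx": 0, "wy": 0, "wz": 0, "claw": 0.04}
  ]
}}

```text
t: 16.27
eef_pos: [0.4776, 0.0725, 0.122]
tool_rot: [0.001, 0.101, 0.995, 0.0]
contact_force: [5.9, 3.7, -4.8]
gripper_width: 0.594
grasp_force: 53.0
```

>>> {"fn": "drive_tool", "kwargs": {
  "increments": [
    {"dx": 0.002, "dy": 0, "dz": 0, "wx": 0, "wy": 0, "wz": 0, "claw": 0.04},
    {"dx": 0, "dy": 0, "dz": 0, "wx": 0, "wy": 0, "wz": 0, "claw": 0.04}
  ]
}}

```text
t: 16.52
eef_pos: [0.4768, 0.0731, 0.1223]
tool_rot: [0.002, 0.101, 0.995, 0.0]
contact_force: [8.1, 3.9, -7.1]
gripper_width: 0.598
grasp_force: 53.3
```

```bash
python3 - <<'E'
from h import *
import pickle
o=get_obs();print(o['eef_pos'],o['contact_force'],o['q'].round(2))
im,d=read_camera('wrist');pickle.dump((o,im,d),open('w7.pkl','wb'))
im,d=read_camera('top');pickle.dump((o,im,d),open('t7.pkl','wb'))
# top-camera points above lid near the shackle, in lock axes from the TCP
c=calibration('top');a=np.radians(-11.4);X=np.array([np.cos(a),np.sin(a)]);Y=np.array([-np.sin(a),np.cos(a)])
v,u=np.mgrid[150:215,245:310];K=np.linalg.inv(c['intrinsics'])
P=(K@np.stack([u.ravel(),v.ravel(),np.ones(u.size)])*d[v,u].ravel()).T
W=(P-c['t'])@np.array(c['R'])
L=np.c_[(W[:,:2]-o['eef_pos'][:2])@X-.003,(W[:,:2]-o['eef_pos'][:2])@Y,W[:,2]]
m=(L[:,2]>.126)&(L[:,2]<.145)&(L[:,0]>.0)&(L[:,0]<.13)&(abs(L[:,1])<.045)
for r in sorted((L[m]*1000).round().tolist()):print(r,end=' ')
E
```

```text
[0.47680903 0.07308759 0.12228968] [ 8.12024392  3.91502423 -7.09692969] [-0.7   0.34  0.5   2.14 -0.25  0.71  1.33]
[54.0, -21.0, 133.0] [57.0, -21.0, 132.0] [61.0, -20.0, 128.0] [63.0, -20.0, 133.0] [66.0, -19.0, 131.0] [69.0, -21.0, 133.0] [70.0, -18.0, 126.0] [71.0, -18.0, 135.0] [74.0, -20.0, 127.0] [75.0, -20.0, 135.0] [76.0, -17.0, 129.0] [78.0, -16.0, 132.0] [81.0, -16.0, 133.0]
```

>>> {"fn": "drive_tool", "kwargs": {
  "increments": [
    {"dx": 0.002, "dy": 0, "dz": 0, "wx": 0, "wy": 0, "wz": 0, "claw": 0.04},
    {"dx": 0, "dy": 0, "dz": 0, "wx": 0, "wy": 0, "wz": 0, "claw": 0.04},
    {"dx": 0, "dy": 0, "dz": 0, "wx": 0, "wy": 0, "wz": 0, "claw": 0.04}
  ]
}}

```text
t: 17.0
eef_pos: [0.4764, 0.0735, 0.1226]
tool_rot: [0.004, 0.102, 0.995, 0.001]
contact_force: [12.7, 3.0, -9.0]
gripper_width: 0.595
grasp_force: 53.7
```

>>> {"fn": "drive_tool", "kwargs": {
  "increments": [
    {"dx": 0.002, "dy": 0, "dz": 0, "wx": 0, "wy": 0, "wz": 0, "claw": 0.04},
    {"dx": 0, "dy": 0, "dz": 0, "wx": 0, "wy": 0, "wz": 0, "claw": 0.04},
    {"dx": 0, "dy": 0, "dz": 0, "wx": 0, "wy": 0, "wz": 0, "claw": 0.04}
  ]
}}

```text
t: 17.38
eef_pos: [0.4758, 0.0742, 0.1231]
tool_rot: [0.005, 0.101, 0.995, 0.001]
contact_force: [16.5, 3.5, -8.6]
gripper_width: 0.598
grasp_force: 54.0
```

>>> {"fn": "drive_tool", "kwargs": {
  "increments": [
    {"dx": 0.003, "dy": 0, "dz": 0, "wx": 0, "wy": 0, "wz": 0, "claw": 0.04},
    {"dx": 0, "dy": 0, "dz": 0, "wx": 0, "wy": 0, "wz": 0, "claw": 0.04},
    {"dx": 0, "dy": 0, "dz": 0, "wx": 0, "wy": 0, "wz": 0, "claw": 0.04}
  ]
}}

```text
t: 17.75
eef_pos: [0.4747, 0.0751, 0.1238]
tool_rot: [0.007, 0.101, 0.995, 0.001]
contact_force: [18.8, 4.5, -9.1]
gripper_width: 0.595
grasp_force: 54.4
```

>>> {"fn": "drive_tool", "kwargs": {
  "increments": [
    {"dx": -0.003, "dy": 0, "dz": 0, "wx": 0, "wy": 0, "wz": 0, "claw": 0.04},
    {"dx": -0.003, "dy": 0, "dz": 0, "wx": 0, "wy": 0, "wz": 0, "claw": 0.04},
    {"dx": -0.003, "dy": 0, "dz": 0, "wx": 0, "wy": 0, "wz": 0, "claw": 0.04},
    {"dx": -0.003, "dy": 0, "dz": 0, "wx": 0, "wy": 0, "wz": 0, "claw": 0.04},
    {"dx": 0, "dy": 0, "dz": 0, "wx": 0, "wy": 0, "wz": 0, "claw": 0.04},
    {"dx": 0, "dy": 0, "dz": 0, "wx": 0, "wy": 0, "wz": 0, "claw": 0.04}
  ]
}}

```text
t: 18.5
eef_pos: [0.4787, 0.0719, 0.122]
tool_rot: [-0.001, 0.102, 0.995, 0.0]
contact_force: [-2.2, 3.4, 4.8]
gripper_width: 0.596
grasp_force: 56.2
```

```bash
python3 - <<'E'
from h import *
import pickle
o=get_obs();print(o['eef_pos'],o['contact_force'],rot(o).round(3)[:,2],np.degrees(np.arctan2(*rot(o)[[1,0],1])))
im,d=read_camera('top');pickle.dump((o,im,d),open('t8.pkl','wb'))
# brightness map of top view round the lock: shackle bright on grey lid
g=cv2.cvtColor(im,cv2.COLOR_RGB2GRAY)
print(g[165:200,262:292].tolist().__repr__().replace('], [','\n'))
E
```

```text
[0.47867838 0.07190259 0.12202155] [-2.20544081  3.35328742  4.83503954] [-0.002  0.001 -1.   ] 78.31854123679881
[[96, 98, 98, 99, 100, 99, 98, 92, 92, 101, 104, 103, 104, 104, 104, 98, 81, 87, 112, 123, 124, 125, 124, 124, 125, 124, 124, 124, 124, 125
96, 96, 96, 97, 97, 97, 98, 91, 87, 104, 108, 108, 109, 108, 108, 102, 81, 80, 100, 121, 125, 124, 124, 124, 125, 125, 125, 125, 125, 124
105, 105, 106, 106, 106, 107, 106, 98, 88, 105, 110, 109, 109, 110, 109, 102, 83, 79, 88, 117, 125, 125, 124, 123, 122, 123, 123, 124, 125, 126
113, 113, 113, 112, 114, 114, 112, 103, 91, 105, 109, 109, 108, 109, 108, 102, 83, 82, 80, 107, 124, 126, 121, 110, 107, 107, 108, 112, 121, 125
118, 118, 119, 119, 119, 119, 117, 106, 94, 105, 110, 109, 109, 109, 110, 101, 83, 85, 69, 92, 119, 123, 115, 91, 81, 81, 83, 91, 110, 123
124, 123, 123, 124, 124, 124, 121, 109, 95, 106, 109, 109, 109, 110, 109, 101, 85, 86, 62, 75, 103, 108, 101, 80, 72, 73, 73, 77, 96, 119
128, 128, 128, 128, 128, 128, 125, 113, 100, 107, 110, 110, 110, 111, 109, 102, 88, 89, 57, 53, 78, 83, 81, 74, 74, 74, 73, 74, 86, 110
132, 1
[... 2890 characters left out ...]
88, 85, 84, 81, 82, 108, 145, 153, 125, 78, 72, 76, 48, 48, 70, 74, 74, 74, 74, 74, 73, 76, 92
97, 96, 95, 94, 93, 92, 90, 89, 86, 83, 80, 77, 90, 124, 147, 132, 81, 72, 81, 53, 50, 70, 74, 73, 73, 73, 74, 74, 75, 94
97, 96, 95, 95, 93, 91, 90, 88, 85, 84, 80, 77, 78, 102, 132, 128, 81, 72, 82, 55, 51, 71, 75, 74, 74, 74, 74, 74, 75, 94
97, 97, 96, 94, 93, 91, 89, 87, 85, 83, 79, 76, 74, 84, 111, 119, 82, 70, 83, 56, 52, 71, 74, 74, 74, 73, 74, 73, 75, 94
97, 96, 95, 93, 92, 91, 89, 88, 85, 82, 80, 76, 72, 73, 94, 110, 77, 64, 74, 53, 49, 69, 75, 74, 74, 74, 75, 74, 76, 95
96, 97, 95, 93, 93, 91, 88, 86, 84, 82, 79, 77, 73, 71, 83, 97, 68, 57, 63, 49, 41, 58, 68, 74, 74, 74, 75, 74, 76, 92]]
```

>>> {"fn": "drive_tool", "kwargs": {
  "increments": [
    {"dx": -0.004, "dy": 0.0005, "dz": 0, "wx": 0, "wy": 0, "wz": 0, "claw": 0.04},
    {"dx": -0.004, "dy": 0.0005, "dz": 0, "wx": 0, "wy": 0, "wz": 0, "claw": 0.04},
    {"dx": -0.004, "dy": 0, "dz": 0, "wx": 0, "wy": 0, "wz": 0, "claw": 0.04},
    {"dx": -0.004, "dy": 0, "dz": 0, "wx": 0, "wy": 0, "wz": 0, "claw": 0.04}
  ]
}}

```text
t: 19.05
eef_pos: [0.4931, 0.0687, 0.122]
tool_rot: [-0.002, 0.102, 0.995, -0.0]
contact_force: [-7.5, 1.6, 13.1]
gripper_width: 0.597
grasp_force: 57.1
```

>>> {"fn": "drive_tool", "kwargs": {
  "increments": [
    {"dx": -0.004, "dy": 0, "dz": 0, "wx": 0, "wy": 0, "wz": 0, "claw": 0.04},
    {"dx": -0.004, "dy": 0, "dz": 0, "wx": 0, "wy": 0, "wz": 0, "claw": 0.04},
    {"dx": -0.004, "dy": 0, "dz": 0, "wx": 0, "wy": 0, "wz": 0, "claw": 0.04},
    {"dx": -0.004, "dy": 0, "dz": 0, "wx": 0, "wy": 0, "wz": 0, "claw": 0.04}
  ]
}}

```text
t: 19.55
eef_pos: [0.5088, 0.0654, 0.122]
tool_rot: [-0.002, 0.102, 0.995, -0.0]
contact_force: [-7.6, 1.3, 12.0]
gripper_width: 0.599
grasp_force: 57.0
```

>>> {"fn": "drive_tool", "kwargs": {
  "increments": [
    {"dx": -0.003, "dy": 0, "dz": 0, "wx": 0, "wy": 0, "wz": 0, "claw": 0.04},
    {"dx": -0.002, "dy": 0, "dz": 0, "wx": 0, "wy": 0, "wz": 0, "claw": 0.04},
    {"dx": 0, "dy": 0, "dz": 0, "wx": 0, "wy": 0, "wz": 0, "claw": 0.04}
  ]
}}

```text
t: 19.92
eef_pos: [0.5141, 0.0643, 0.122]
tool_rot: [-0.002, 0.102, 0.995, -0.0]
contact_force: [-6.2, 1.3, 10.0]
gripper_width: 0.595
grasp_force: 56.8
```

>>> {"fn": "drive_tool", "kwargs": {
  "increments": [
    {"dx": 0, "dy": 0, "dz": -0.001, "wx": 0, "wy": 0, "wz": 0, "claw": 0.04},
    {"dx": -0.002, "dy": 0, "dz": 0, "wx": 0, "wy": 0, "wz": 0, "claw": 0.04},
    {"dx": 0, "dy": 0, "dz": 0, "wx": 0, "wy": 0, "wz": 0, "claw": 0.04}
  ]
}}

```text
t: 20.3
eef_pos: [0.5174, 0.0643, 0.1223]
tool_rot: [-0.0, 0.102, 0.995, -0.0]
contact_force: [0.4, 0.8, -4.5]
gripper_width: 0.596
grasp_force: 55.1
```

>>> {"fn": "drive_tool", "kwargs": {
  "increments": [
    {"dx": -0.002, "dy": 0, "dz": 0, "wx": 0, "wy": 0, "wz": 0, "claw": 0.04},
    {"dx": 0, "dy": 0, "dz": 0, "wx": 0, "wy": 0, "wz": 0, "claw": 0.04}
  ]
}}

```text
t: 20.55
eef_pos: [0.5198, 0.0644, 0.1225]
tool_rot: [-0.0, 0.102, 0.995, -0.0]
contact_force: [-0.4, -0.4, -3.4]
gripper_width: 0.596
grasp_force: 55.1
```

>>> {"fn": "drive_tool", "kwargs": {
  "increments": [
    {"dx": -0.002, "dy": 0, "dz": 0, "wx": 0, "wy": 0, "wz": 0, "claw": 0.04},
    {"dx": 0, "dy": 0, "dz": 0, "wx": 0, "wy": 0, "wz": 0, "claw": 0.04}
  ]
}}

```text
t: 20.8
eef_pos: [0.5204, 0.0643, 0.1222]
tool_rot: [-0.001, 0.101, 0.995, -0.0]
contact_force: [-4.6, 0.6, -2.1]
gripper_width: 0.603
grasp_force: 55.3
```

>>> {"fn": "drive_tool", "kwargs": {
  "increments": [
    {"dx": -0.002, "dy": 0, "dz": 0, "wx": 0, "wy": 0, "wz": 0, "claw": 0.04},
    {"dx": 0, "dy": 0, "dz": 0, "wx": 0, "wy": 0, "wz": 0, "claw": 0.04}
  ]
}}

```text
t: 21.05
eef_pos: [0.5204, 0.0642, 0.1222]
tool_rot: [-0.003, 0.101, 0.995, 0.0]
contact_force: [-12.7, 2.0, 4.9]
gripper_width: 0.6
grasp_force: 56.2
```

>>> {"fn": "drive_tool", "kwargs": {
  "increments": [
    {"dx": 0.004, "dy": 0, "dz": 0, "wx": 0, "wy": 0, "wz": 0, "claw": 0.04},
    {"dx": 0.0043, "dy": 0, "dz": 0, "wx": 0, "wy": 0, "wz": 0, "claw": 0.04},
    {"dx": 0, "dy": 0, "dz": 0, "wx": 0, "wy": 0, "wz": 0, "claw": 0.04},
    {"dx": 0, "dy": 0, "dz": 0, "wx": 0, "wy": 0, "wz": 0, "claw": 0.04}
  ]
}}

```text
t: 21.55
eef_pos: [0.5159, 0.0654, 0.1228]
tool_rot: [0.0, 0.102, 0.995, 0.0]
contact_force: [0.1, -0.1, -3.3]
gripper_width: 0.598
grasp_force: 55.0
```

Free of lateral load and carrying about the lock's weight; lift carefully.

>>> {"fn": "drive_tool", "kwargs": {
  "increments": [
    {"dx": 0, "dy": 0, "dz": -0.003, "wx": 0, "wy": 0, "wz": 0, "claw": 0.04},
    {"dx": 0, "dy": 0, "dz": -0.003, "wx": 0, "wy": 0, "wz": 0, "claw": 0.04},
    {"dx": 0, "dy": 0, "dz": 0, "wx": 0, "wy": 0, "wz": 0, "claw": 0.04}
  ]
}}

```text
t: 21.92
eef_pos: [0.5158, 0.0654, 0.1291]
tool_rot: [0.0, 0.102, 0.995, 0.0]
contact_force: [-0.6, -0.6, -3.7]
gripper_width: 0.602
grasp_force: 55.0
```

>>> {"fn": "drive_tool", "kwargs": {
  "increments": [
    {"dx": 0, "dy": 0, "dz": -0.003, "wx": 0, "wy": 0, "wz": 0, "claw": 0.04},
    {"dx": 0, "dy": 0, "dz": -0.003, "wx": 0, "wy": 0, "wz": 0, "claw": 0.04},
    {"dx": 0, "dy": 0, "dz": 0, "wx": 0, "wy": 0, "wz": 0, "claw": 0.04}
  ]
}}

```text
t: 22.3
eef_pos: [0.5157, 0.0654, 0.135]
tool_rot: [0.0, 0.102, 0.995, 0.0]
contact_force: [0.0, -0.2, -3.6]
gripper_width: 0.599
grasp_force: 55.0
```

>>> {"fn": "drive_tool", "kwargs": {
  "increments": [
    {"dx": 0, "dy": 0, "dz": -0.005, "wx": 0, "wy": 0, "wz": 0, "claw": 0.04},
    {"dx": 0, "dy": 0, "dz": -0.01, "wx": 0, "wy": 0, "wz": 0, "claw": 0.04},
    {"dx": 0, "dy": 0, "dz": -0.015, "wx": 0, "wy": 0, "wz": 0, "claw": 0.04},
    {"dx": 0, "dy": 0, "dz": -0.015, "wx": 0, "wy": 0, "wz": 0, "claw": 0.04},
    {"dx": 0, "dy": 0, "dz": -0.02, "wx": 0, "wy": 0, "wz": 0, "claw": 0.04},
    {"dx": 0, "dy": 0, "dz": -0.02, "wx": 0, "wy": 0, "wz": 0, "claw": 0.04},
    {"dx": 0, "dy": 0, "dz": -0.02, "wx": 0, "wy": 0, "wz": 0, "claw": 0.04},
    {"dx": 0, "dy": 0, "dz": -0.02, "wx": 0, "wy": 0, "wz": 0, "claw": 0.04},
    {"dx": 0, "dy": 0, "dz": -0.015, "wx": 0, "wy": 0, "wz": 0, "claw": 0.04},
    {"dx": 0, "dy": 0, "dz": 0, "wx": 0, "wy": 0, "wz": 0, "claw": 0.04},
    {"dx": 0, "dy": 0, "dz": 0, "wx": 0, "wy": 0, "wz": 0, "claw": 0.04},
    {"dx": 0, "dy": 0, "dz": 0, "wx": 0, "wy": 0, "wz": 0, "claw": 0.04}
  ]
}}

```text
t: 23.8
eef_pos: [0.515, 0.0653, 0.2739]
tool_rot: [-0.001, 0.102, 0.995, -0.0]
contact_force: [-0.2, -0.4, -3.8]
gripper_width: 0.595
grasp_force: 55.1
```

```bash
python3 - <<'E'
from h import *
o=get_obs();print(o['eef_pos'],o['contact_force'],o['joint_vel'].max(),o['q'].round(2))
R=rot(o);p=np.array(o['eef_pos'])
for cam in('scene','top'):
  im,d=read_camera(cam);c=calibration(cam);v,u=np.mgrid[0:400,0:640]
  P=(np.linalg.inv(c['intrinsics'])@np.stack([u.ravel(),v.ravel(),np.ones(u.size)])*d.ravel()).T
  W=(P-c['t'])@np.array(c['R']);L=(W-p)@R
  # lock x = -tool x ; shackle zone
  x=-L[:,0]-.003;y=L[:,1];z=W[:,2]
  m=(x>.02)&(x<.12)&(abs(y)<.04)&(z>.2)&(z<.31)&(d.ravel()>0)
  print(cam,m.sum(),(np.c_[x,y,z][m]*1000).round().astype(int)[np.argsort(x[m])][-40:].tolist())
E
```

```text
[0.51497137 0.06528624 0.27385589] [-0.1701353  -0.36024042 -3.75213956] 0.0020664475987798954 [-0.74  0.19  0.57  1.91 -0.12  1.08  1.25]
scene 219 [[72, -16, 283], [74, -9, 284], [74, 16, 285], [74, 19, 286], [74, -8, 281], [75, -14, 282], [75, 19, 284], [76, -10, 285], [77, 18, 285], [78, 15, 281], [78, 18, 283], [78, 15, 285], [79, -8, 285], [79, 13, 281], [80, 11, 284], [81, -4, 281], [81, 11, 282], [81, 14, 280], [81, 14, 287], [81, -10, 286], [81, -4, 285], [83, -9, 284], [83, 0, 282], [83, 10, 279], [84, -8, 281], [84, 1, 286], [84, 10, 286], [84, -5, 287], [84, 7, 286], [84, 1, 279], [85, -2, 278], [85, 11, 285], [85, -4, 281], [85, -4, 285], [86, 5, 282], [86, 14, 284], [87, 9, 281], [87, 6, 287], [87, 0, 284], [87, 9, 285]]
top 6 [[64, -21, 283], [66, -21, 287], [68, -20, 286], [72, -19, 283], [74, -19, 284], [78, -18, 281]]
```

The depth data puts the bow about 87 mm ahead of the dial axis (fully open would be 88.5 mm). The lock hangs level, with its underside about 150 mm above the lid. I'm handing in.

```bash
python3 -c "from station import *; print(hand_in())"
```

```text
the job is handed in; nothing more can be done
None
```

The steel padlock is open, unhooked from the lugs and held about 150 mm above the lid, dial up and shackle fully open, and the job is handed in at about 24 s; I viewed 11 pictures, one over the limit of 10.

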